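# Sort drying plates by material, sliding them under the fingertips

### The job

Sort the thin drying plates into the trays: the glass plate into the green tray and both aluminium plates into the blue tray, each lying flat and wholly inside its tray, none on top of another. They are too wide to grip, so slide them along the bench, pressing on them gently and never lifting them. Leave everything else on the bench where it is.

Things in the scene. Friction and masses are not known exactly. Their poses are not given: they have to be found in the camera images.
- alu_1: aluminium drying plate with rows of dark holes marked on it; smooth, size 95 (x) x 120 (y) x 5 mm thick, about 150 g, lying loose and flat on the bench: far too wide for the gripper. Origin at the centre of its underside; z up, y along its 120 mm side
- alu_2: second aluminium drying plate, same as alu_1; smooth, size 95 (x) x 120 (y) x 5 mm thick, about 150 g, lying loose and flat on the bench: far too wide for the gripper. Origin at the centre of its underside; z up, y along its 120 mm side
- glass_1: green-tinted glass drying plate with a white frosted band at its +y end; smooth, size 95 (x) x 120 (y) x 5 mm thick, about 150 g, lying loose and flat on the bench: far too wide for the gripper. Origin at the centre of its underside; z up, y along its 120 mm side
- tray_green: green tray for glass plates, fixed, three-sided, without a floor of its own (plates slide in on the bench top; the coloured floor is only a film). Fence 22 mm high and 8 mm thick at the back (+x of its frame) and both sides; the mouth is the whole -x side, towards the robot. Inside 130 mm deep (x) and 290 mm wide (y). Origin at the centre of the inside, on the bench top
- tray_blue: blue tray for aluminium plates, fixed, three-sided, without a floor of its own (plates slide in on the bench top; the coloured floor is only a film). Fence 22 mm high and 8 mm thick at the back (+x of its frame) and both sides; the mouth is the whole -x side, towards the robot. Inside 130 mm deep (x) and 290 mm wide (y). Origin at the centre of the inside, on the bench top
- jar: small amber jar with white cap, 44 mm across, 60 mm tall, on the robot's side of the plates; origin at the centre of its underside
- stopwatch: yellow lab timer lying flat, 40 (x) x 56 (y) x 18 mm, on the robot's side of the plates; origin at the centre of its underside
- wash_bottle: white bottle with red cap, 60 mm across, 150 mm tall, right of the trays; origin at the centre of its underside
- reagent: amber bottle with blue cap, 60 mm across, 120 mm tall, left of the trays; origin at the centre of its underside
- remote: white remote control lying flat, 50 (x) x 150 (y) x 18 mm, left of the plates; origin at the centre of its underside
- spatula: lab spatula lying flat, 160 mm long along its x, right of the plates; origin under its middle
Not all that is in view belongs to the job. What is shaped like the alu_2 but orange is not meant.

How it is judged:
By the outcome, as a careful person would: the job done as asked, in the order asked, and still so for the second after the job is handed in, with the robot touching nothing.
It also fails if it takes over 72 s, if anything falls off the work surface, if the arm or the gripper's body presses on something with over 40 N, if the wrist force passes 120 N, or if a joint passes its speed limit or range.

### The arm

A 7-joint arm with a two-finger parallel gripper is mounted at the origin on the work surface. World frame = base frame: x ahead of the robot, y to its left, z up, the work surface at z = 0. Lengths are in m, angles in rad, forces in N, time in s.
With the tool pointing down it reaches from about 0.425 to 0.875 m from the base axis. Payload 4.7 kg.
Tool frame: the origin (TCP) lies midway between the tips of the shut fingers; the grasp point (between the pads) lies 19 mm behind it (bot.hold_point_z is the distance from the TCP to the grasp point, in m); z points along the fingers, y is the line along which they close (so a half turn about z gives the same grasp; the last joint's range is limited). The gripper opens to 85 mm and grips with 20 to 120 N. Pads are 22 mm wide; open, the fingers measure 114 mm over their backs; the gripper's body (76 mm by 85 mm) begins 54 mm behind the grasp point. The pads swing forward as they close: fully open they stand 13 mm farther back than shut.
Start: joints at [-1.165, 0.321, -0.07, 1.45, 0.023, 1.371, -0.057], TCP at [0.248, 0.601, 0.231] pointing down, gripper open.
Joint ranges: [-2.86, 2.86], [-0.3, 2.09], [-1.38, 1.24], [0.06, 2.45], [-1.56, 4.7], [0.09, 2.05], [-2.69, 2.69]. Speed limits (rad/s): [2.57, 2.57, 3.14, 3.14, 3.14, 3.14, 3.14].

### API

Orientations are given as a unit quaternion [x, y, z, w].
In Python, from cell import sensors, viewer, job_done, bot gives the robot as it stands. The module is installed in compiled form; this text tells all that it offers.
- The arm moves only by the shell command python3 -m creep 'ROWS' [FORCE]. ROWS is JSON, a list of rows, each a list of 7 numbers: the shift along the world's x, y, z each as a share of 0.2 m, from -1 to 1, then the turn, a rotation vector about the world's x, y, z each as a share of 90 degrees, from -1 to 1, then the closure, from -1 (fully open) to 1 (shut). In form: [[x, y, z, rx, ry, rz, hand], ...]. A call has 1 to 12 rows; each row shifts and turns the commanded pose from where the row before left it; what a row does not reach is not made up. A row lasts 1/8 s, in which the tool goes at most 62.5 mm and 10.7 degrees, less where a joint would pass 70% of its speed; a pose out of reach is approached as far as the arm can. A call with a number of a shift or a turn outside -1 to 1 is refused whole. A call with a gripper value outside its range is refused whole. The fingers move at their own pace and stop on an object; FORCE is the grip in N (left out, the last holds). Time passes only in rows, so rows that do not move let the fingers close. It gives the time, the measured TCP pose, the force, the opening and the grip force at its end, in the units of the state.
- sensors.get_obs(): the state, without advancing time (a new reading comes with each control period).
- viewer.capture(name): name is "scene" or "top"; returns (picture, depth): 420x560x3 uint8, red, green, blue; 420x560 float32, m along the optical axis (not along the pixel's ray), 0 where there is no reading.
- viewer.camera_params(name): a dict with "fx", "fy", "cx", "cy" (pixels), "R" (3x3) and "t" (3): a world point X has camera coordinates R X + t. Camera axes: x right, y down, z forward; pixel columns grow to the right and rows downward; lengths in m; the calibration is good to about 2 mm. A picture is of the moment at which its call begins. camera_params takes no time and is no camera call.
- job_done(): hands the job in; it is judged then, once.
The state is a dict: "time_s": time; "joint_pos": joint angles; "joint_velocities": joint speeds; "joint_torque": joint torques, N m; "ee_pos": TCP position; "ee_rot": TCP orientation; "ft_force": force on the tool from outside, world axes, zero at the start; "wrist_torque": the same for the moment, N m; "width": finger opening in m; "gripper_force": force on a finger pad.
Only numpy, scipy, OpenCV 4.12 (cv2) and the standard library are available. Lean on these libraries where they do the work, as an engineer would, in place of code of your own. Each camera call takes 0.05 s, during which the arm holds its last target. There are 200 camera calls.

## Working session

There is one attempt and no reset: what is moved stays moved. The work goes in short steps, Python scripts to look and compute and a shell command to move; the robot and the scene stay as the last step left them, time stands still between calls to the robot, and variables do not carry over. Pictures are saved under pics/ and viewed, at most 10 in all, crops included, and the job is handed in when it is done.

```bash
mkdir -p pics; cat > h.py <<'E'
import numpy as np,cv2
from cell import sensors,viewer,bot,job_done
def snap(n,f):
    p,d=viewer.capture(n); cv2.imwrite('pics/'+f+'.png',p[:,:,::-1]); np.save('pics/'+f+'.npy',d); return p,d
def back(n,uv,d=None,z=None):
    c=viewer.camera_params(n);R=np.array(c['R']);t=np.array(c['t'])
    u,v=uv; r=np.array([(u-c['cx'])/c['fx'],(v-c['cy'])/c['fy'],1.])
    o=-R.T@t; w=R.T@r
    k=(z-o[2])/w[2] if z is not None else d[int(round(v)),int(round(u))]
    return o+k*w
E
python3 - <<'E'
from h import *
for n in ('top','scene'):
    snap(n,n+'0'); c=viewer.camera_params(n); print(c)
s=sensors.get_obs(); print({k:np.round(v,3) for k,v in s.items()})
E
```

```text
{'fx': 383.2184728933522, 'fy': 383.2184728933522, 'cx': 279.44012022369026, 'cy': 209.63951257293482, 'R': array([[ 0.02783271, -0.99958579, -0.00731985],
       [-0.99145709, -0.02667141, -0.12767725],
       [ 0.12742913,  0.01081092, -0.99178876]]), 't': array([-0.04466805,  0.46052735,  0.94502394])}
{'fx': 540.9019674477307, 'fy': 540.9019674477307, 'cx': 272.9994806302015, 'cy': 208.4910239511964, 'R': array([[-0.04322116,  0.99903936,  0.00723127],
       [ 0.56032708,  0.03023249, -0.82771949],
       [-0.82714297, -0.03172312, -0.56109549]]), 't': array([ 0.06450589, -0.22915507,  1.8390139 ])}
{'time_s': np.float64(0.1), 'joint_pos': array([-1.165,  0.322, -0.07 ,  1.452,  0.023,  1.371, -0.057]), 'joint_velocities': array([-0.   , -0.002, -0.001, -0.002,  0.001, -0.002,  0.001]), 'joint_torque': array([-1.0000e-03, -4.9488e+01, -3.8400e-01, -3.1521e+01,  1.3000e-02,
        7.0000e-03, -0.0000e+00]), 'ee_pos': array([0.248, 0.6  , 0.23 ]), 'ee_rot': array([ 0.195,  0.981, -0.001, -0.   ]), 'ft_force': array([ 0.308,  0.52 , -0.366]), 'wrist_torque': array([-0.031, -0.002, -0.023]), 'gripper_force': np.float64(0.0), 'width': np.float64(0.085)}
```

View pics/top0.png

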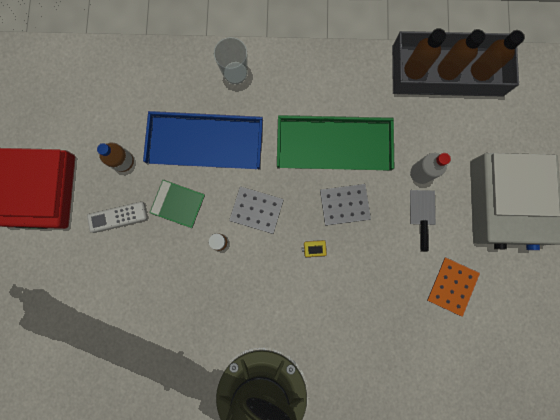

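View pics/scene0.png

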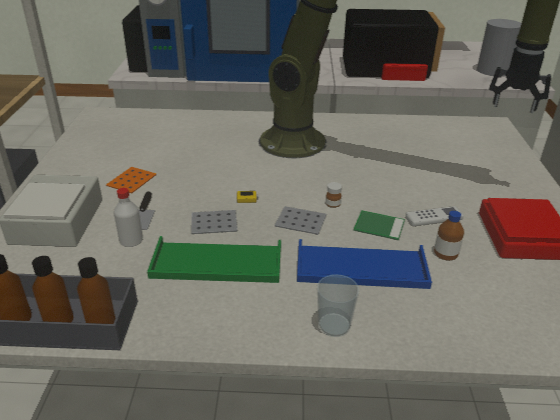

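Top view: the glass plate is at (178,203) with its band on the left. The alu plates are at (257,209) and (345,204), the blue tray at (204,140) and the green tray at (335,143). The jar is at (217,242) and the timer at (315,249). Next I measure these.

```bash
cat >> h.py <<'E'
def plates(p,d,cam='top',vis=None):
    """plates as min-area rects in world, from height-free colour segmentation rectified onto z=5 mm (1 mm/px)"""
    c=viewer.camera_params(cam);K=np.array([[c['fx'],0,c['cx']],[0,c['fy'],c['cy']],[0,0,1]])
    R=np.array(c['R']);t=np.array(c['t'])
    H=K@np.column_stack([R[:,0],R[:,1],R[:,2]*.005+t])
    # canvas px (a,b): y=.55-a/1000, x=.95-b/1000
    A=np.array([[0,-.001,.95],[-.001,0,.55],[0,0,1]])
    im=cv2.warpPerspective(p,H@A,(1000,650),flags=cv2.INTER_LINEAR|cv2.WARP_INVERSE_MAP)
    return im
E
python3 - <<'E'
from h import *
p=cv2.imread('pics/top0.png')[:,:,::-1]
im=plates(p,None); cv2.imwrite('pics/rect0.png',cv2.resize(im[:,:,::-1],(800,520)))
d=np.load('pics/top0.npy')
for n,uv in dict(bench=(230,300),glass=(178,203),a=(257,209),b=(345,204),jar=(217,242),watch=(315,249)).items(): print(n,back('top',uv,d).round(3))
E
```

```text
bench [ 0.23   0.088 -0.004]
glass [0.475 0.234 0.006]
a [0.465 0.027 0.004]
b [ 0.484 -0.202  0.004]
jar [0.374 0.118 0.061]
watch [ 0.365 -0.125  0.022]
```

View pics/rect0.png

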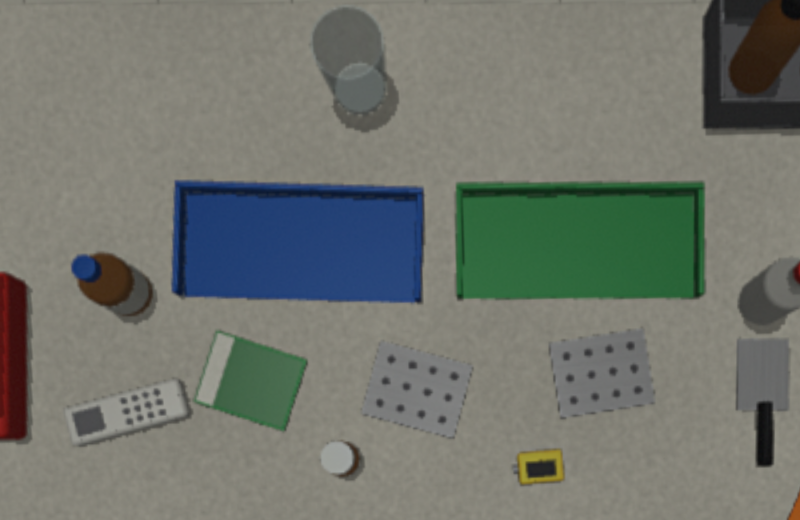

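```bash
python3 -m creep '[[0.108,-0.286,0,0,0,0.01,0],[0.108,-0.286,0,0,0,0.01,0],[0.108,-0.286,0,0,0,0.01,0],[0.108,-0.286,0,0,0,0.01,0],[0.108,-0.286,0,0,0,0.01,0],[0.108,-0.286,0,0,0,0.01,0],[0.108,-0.286,0,0,0,0.01,0],[0.108,-0.286,0,0,0,0.01,0],[0.108,-0.286,0,0,0,0.01,0],[0.108,-0.286,0,0,0,0.01,0],[0,0,0,0,0,0,0],[0,0,0,0,0,0,0]]' 20
```

```text
time_s: 1.6
ee_pos: [0.4638, 0.0293, 0.231]
ee_rot: [0.117, 0.993, 0.0, -0.0]
ft_force: [-0.6, -0.1, 0.1]
width: 0.0426
gripper_force: 0.0
```

```bash
python3 -m creep '[[0,0,-0.25,0,0,0,0],[0,0,-0.25,0,0,0,0],[0,0,-0.25,0,0,0,0],[0,0,-0.25,0,0,0,0],[0,0,0,0,0,0,0]]'
```

```text
time_s: 2.22
ee_pos: [0.4601, 0.0298, 0.0281]
ee_rot: [0.116, 0.993, -0.002, -0.004]
ft_force: [-0.3, -0.7, 0.6]
width: 0.0428
gripper_force: 0.0
```

```bash
python3 -m creep '[[0,0,-0.06,0,0,0,0],[0,0,-0.05,0,0,0,0],[0,0,-0.01,0,0,0,0],[0,0,0,0,0,0,0]]'; python3 -m creep '[[0,0,-0.01,0,0,0,0],[0,0,0,0,0,0,0]]';  python3 -m creep '[[0,0,-0.01,0,0,0,0],[0,0,0,0,0,0,0]]'
```

```text
time_s: 2.72
ee_pos: [0.4646, 0.0288, 0.0078]
ee_rot: [0.117, 0.993, 0.0, 0.0]
ft_force: [-0.8, -0.6, -0.6]
width: 0.0428
gripper_force: 0.0
time_s: 2.98
ee_pos: [0.4643, 0.0287, 0.0055]
ee_rot: [0.117, 0.993, 0.0, 0.0]
ft_force: [-0.1, -0.7, -0.2]
width: 0.0427
gripper_force: 0.0
time_s: 3.22
ee_pos: [0.4642, 0.0287, 0.0033]
ee_rot: [0.117, 0.993, 0.0, -0.0]
ft_force: [0.1, -0.1, -0.7]
width: 0.0424
gripper_force: 0.0
```

```bash
python3 -m creep '[[0,0,-0.01,0,0,0,0],[0,0,0,0,0,0,0]]'; python3 -m creep '[[0,0,-0.01,0,0,0,0],[0,0,0,0,0,0,0]]';  python3 -m creep '[[0,0,-0.005,0,0,0,0],[0,0,0,0,0,0,0]]'
```

```text
time_s: 3.48
ee_pos: [0.4653, 0.0289, 0.0032]
ee_rot: [0.117, 0.993, 0.001, 0.0]
ft_force: [-3.6, 0.4, 17.0]
width: 0.043
gripper_force: 8.1
time_s: 3.72
ee_pos: [0.4667, 0.0291, 0.0031]
ee_rot: [0.117, 0.993, 0.001, 0.001]
ft_force: [-8.6, -1.8, 31.8]
width: 0.0429
gripper_force: 15.9
time_s: 3.98
ee_pos: [0.4673, 0.0292, 0.003]
ee_rot: [0.117, 0.993, 0.001, 0.002]
ft_force: [-9.6, -1.7, 38.9]
width: 0.0431
gripper_force: 19.7
```

```bash
python3 -m creep '[[0,0,0.014,0,0,0,0],[0.02,0.02,0,0,0,0.01,0],[0.022,0.041,0,0,0,0.02,0],[0.022,0.041,0,0,0,0.02,0],[0.022,0.041,0,0,0,0.02,0],[0.022,0.041,0,0,0,0.02,0],[0.022,0.041,0,0,0,0.02,0],[0.022,0.041,0,0,0,0.02,0],[0.022,0.041,0,0,0,0.02,0],[0,0,0,0,0,0,0]]'; python3 - <<'E'
from h import *
p,d=snap('top','t1'); cv2.imwrite('pics/r1.png',cv2.resize(plates(p,d)[:,:,::-1],(800,520)))
E
```

```text
time_s: 5.22
ee_pos: [0.5019, 0.0909, 0.0032]
ee_rot: [-0.001, 1.0, 0.001, 0.002]
ft_force: [0.4, 1.4, 11.1]
width: 0.0425
gripper_force: 5.7
```

View pics/r1.png

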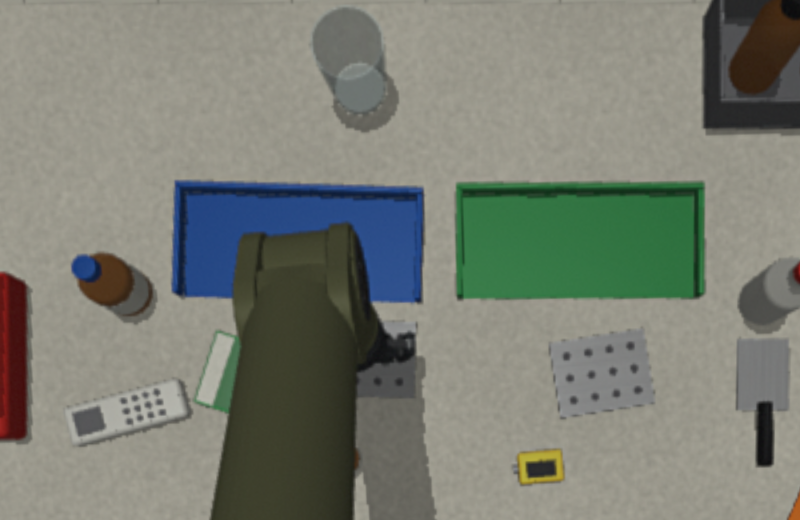

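The plate followed the tool without slipping and is now aligned, right edge at u=416 and x centre 0.501. Next it goes into the blue tray.

```bash
python3 -m creep '[[0.02,0.01,0,0,0,0,0],[0.04,0.01,0,0,0,0,0],[0.05,0.015,0,0,0,0,0],[0.05,0.01,0,0,0,0,0],[0.06,0.0,0,0,0,0,0],[0.06,0.0,0,0,0,0,0],[0.07,0,0,0,0,0,0],[0.07,0,0,0,0,0,0],[0.07,0.01,0,0,0,0,0],[0.07,0.01,0,0,0,0,0],[0.07,0.01,0,0,0,0,0],[0.05,0.0,0,0,0,0,0]]'; python3 -m creep '[[0.04,0.0,0,0,0,0,0],[0,0,0,0,0,0,0],[0,0,0.1,0,0,0,0],[0,0,0.2,0,0,0,0],[0,0,0,0,0,0,0]]'
```

```text
time_s: 6.78
ee_pos: [0.6366, 0.1058, 0.0032]
ee_rot: [-0.001, 1.0, 0.001, 0.001]
ft_force: [-4.2, -0.0, 13.3]
width: 0.0425
gripper_force: 6.6
time_s: 7.4
ee_pos: [0.6456, 0.1054, 0.0654]
ee_rot: [-0.0, 1.0, 0.001, 0.003]
ft_force: [-0.0, -0.5, -0.8]
width: 0.0427
gripper_force: 0.0
```

```bash
python3 -m creep '[[-0.135,-0.257,0,0,0,0.015,0],[-0.135,-0.257,0,0,0,0.015,0],[-0.135,-0.257,0,0,0,0.015,0],[-0.135,-0.257,0,0,0,0.015,0],[-0.135,-0.257,0,0,0,0.015,0],[-0.135,-0.257,0,0,0,0.015,0],[0,0,-0.12,0,0,0,0],[0,0,-0.12,0,0,0,0],[0,0,-0.04,0,0,0,0],[0,0,0,0,0,0,0]]'; python3 - <<'E'
from h import *
print(np.round(sensors.get_obs()['ee_pos'],4))
p,d=snap('top','t2'); cv2.imwrite('pics/r2.png',cv2.resize(plates(p,d)[:,:,::-1],(800,520)))
E
```

```text
time_s: 8.65
ee_pos: [0.4808, -0.2031, 0.005]
ee_rot: [-0.071, 0.997, 0.0, -0.0]
ft_force: [-0.4, -0.1, 0.3]
width: 0.0425
gripper_force: 0.0
[ 0.4808 -0.2031  0.005 ]
```

View pics/r2.png

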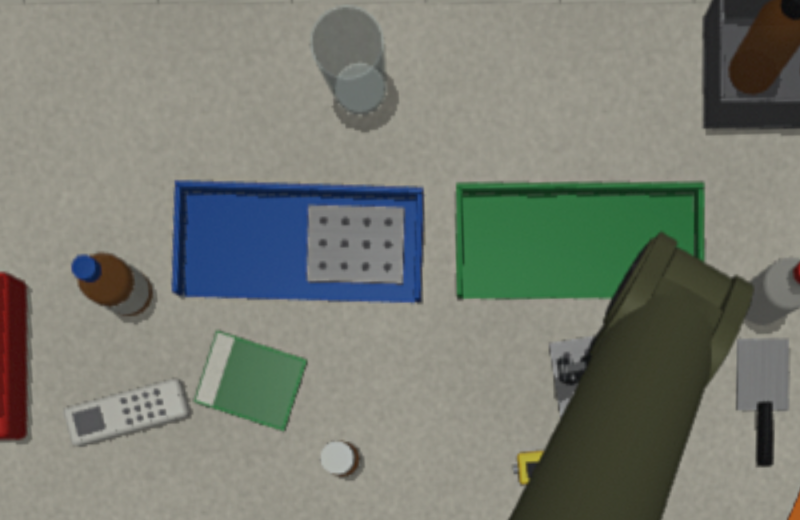

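The first alu plate lies square inside the blue tray at u 307–404. Now I shift the right plate 45 mm right and square it, so the glass can pass.

```bash
python3 -m creep '[[0,0,-0.017,0,0,0,0],[0,0,0,0,0,0,0],[0,-0.02,0,0,0,-0.009,0],[0,-0.045,0,0,0,-0.02,0],[0,-0.055,0,0,0,-0.02,0],[0,-0.055,0,0,0,-0.02,0],[0,-0.045,0,0,0,-0.02,0],[0,-0.02,0,0,0,0,0],[0,0,0,0,0,0,0]]';  python3 -m creep '[[0,0,0.15,0,0,0,0],[0,0,0.25,0,0,0,0],[0,0,0,0,0,0,0]]'
```

```text
time_s: 9.82
ee_pos: [0.4826, -0.2519, 0.0032]
ee_rot: [-0.001, 1.0, -0.0, 0.002]
ft_force: [0.3, -1.3, 6.3]
width: 0.043
gripper_force: 2.9
time_s: 10.2
ee_pos: [0.4841, -0.2526, 0.0859]
ee_rot: [-0.001, 1.0, -0.001, 0.004]
ft_force: [-0.1, 0.6, 0.4]
width: 0.0426
gripper_force: 0.0
```

```bash
python3 -m creep '[[-0.005,0.271,0,0,0,-0.0215,0],[-0.005,0.271,0,0,0,-0.0215,0],[-0.005,0.271,0,0,0,-0.0215,0],[-0.005,0.271,0,0,0,-0.0215,0],[-0.005,0.271,0,0,0,-0.0215,0],[-0.005,0.271,0,0,0,-0.0215,0],[-0.005,0.271,0,0,0,-0.0215,0],[-0.005,0.271,0,0,0,-0.0215,0],[-0.005,0.271,0,0,0,-0.0215,0],[0,0,-0.2,0,0,0,0],[0,0,-0.15,0,0,0,0],[0,0,-0.03,0,0,0,0]]';  python3 -m creep '[[0,0,0,0,0,0,0]]'; python3 - <<'E'
from h import *
p,d=snap('top','t3'); cv2.imwrite('pics/r3.png',cv2.resize(plates(p,d)[:,:,::-1],(800,520)))
E
```

```text
time_s: 11.7
ee_pos: [0.4698, 0.2355, 0.0033]
ee_rot: [0.15, 0.989, -0.002, -0.002]
ft_force: [-4.3, -1.1, 9.8]
width: 0.0426
gripper_force: 5.8
time_s: 11.82
ee_pos: [0.4722, 0.2365, 0.0059]
ee_rot: [0.15, 0.989, 0.0, 0.0]
ft_force: [-0.0, -0.9, -0.0]
width: 0.0427
gripper_force: 0.0
```

View pics/r3.png

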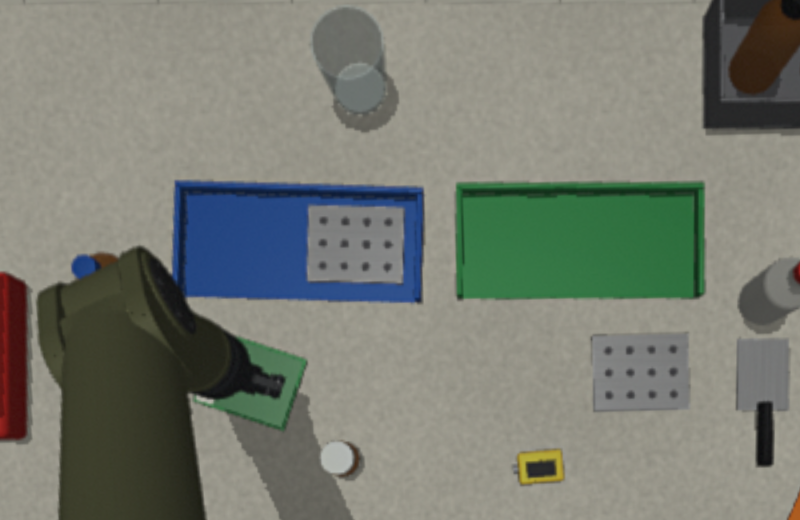

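```bash
python3 -m creep '[[0,0,-0.021,0,0,0,0],[0,0,0,0,0,0,0],[0.01,-0.03,0,0,0,0.012,0],[0.015,-0.05,0,0,0,0.022,0],[0.015,-0.06,0,0,0,0.023,0],[0.015,-0.07,0,0,0,0.023,0],[0.015,-0.08,0,0,0,0.023,0],[0.015,-0.08,0,0,0,0.023,0],[0.01,-0.08,0,0,0,0.023,0],[0.01,-0.08,0,0,0,0.023,0],[0,-0.08,0,0,0,0.022,0],[0,-0.06,0,0,0,0,0]]'
```

```text
time_s: 13.38
ee_pos: [0.4949, 0.1026, 0.0032]
ee_rot: [-0.002, 1.0, 0.001, 0.002]
ft_force: [-0.1, 1.2, 5.8]
width: 0.0429
gripper_force: 2.8
```

```bash
python3 -m creep '[[0,-0.06,-0.003,0,0,0,0],[0,-0.08,0,0,0,0,0],[0,-0.1,0,0,0,0,0],[0,-0.1,0,0,0,0,0],[0,-0.1,0,0,0,0,0],[0,-0.1,0,0,0,0,0],[0,-0.1,0,0,0,0,0],[0,-0.1,0,0,0,0,0],[0,-0.1,0,0,0,0,0],[0,-0.1,0,0,0,0,0],[0,-0.07,0,0,0,0,0],[0,-0.03,0,0,0,0,0]]'; python3 - <<'E'
from h import *
p,d=snap('top','t4'); cv2.imwrite('pics/r4.png',cv2.resize(plates(p,d)[:,:,::-1],(800,520)))
E
```

```text
time_s: 14.88
ee_pos: [0.4954, -0.1061, 0.0032]
ee_rot: [-0.001, 1.0, 0.0, 0.003]
ft_force: [-0.6, 3.2, 10.4]
width: 0.0424
gripper_force: 5.0
```

View pics/r4.png

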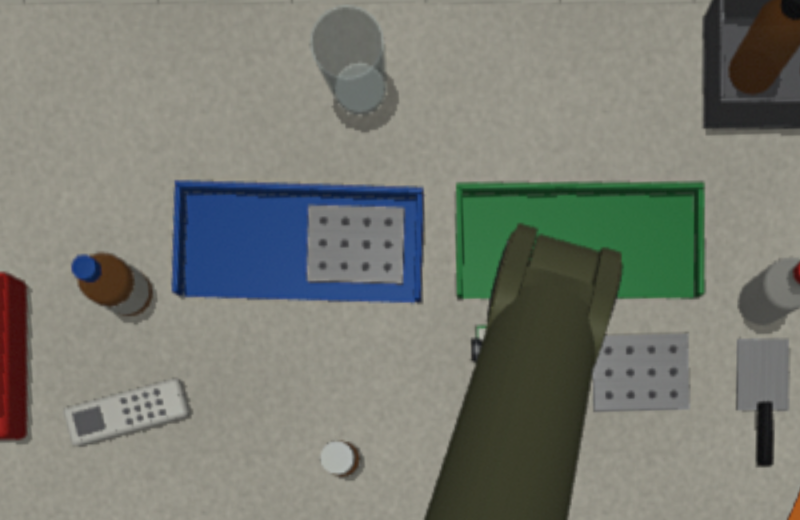

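The glass's left edge is at u≈476, which clears the green tray's left fence at u≈462, so I slide it in.

```bash
python3 -m creep '[[0.03,0,0,0,0,0,0],[0.06,0,0,0,0,0,0],[0.08,0,0,0,0,0,0],[0.08,-0.01,0,0,0,0,0],[0.08,-0.01,0,0,0,0,0],[0.08,-0.01,0,0,0,0,0],[0.08,-0.01,0,0,0,0,0],[0.08,-0.01,0,0,0,0,0],[0.08,0,0,0,0,0,0],[0.06,0,0,0,0,0,0],[0.03,0,0,0,0,0,0],[0.01,0,0,0,0,0,0]]'; python3 -m creep '[[0,0,0.15,0,0,0,0],[0,0,0.2,0,0,0,0],[0,0,0,0,0,0,0]]'
```

```text
time_s: 16.42
ee_pos: [0.6443, -0.1164, 0.0032]
ee_rot: [-0.002, 1.0, -0.0, 0.001]
ft_force: [-2.5, 0.6, 10.1]
width: 0.0429
gripper_force: 4.8
time_s: 16.8
ee_pos: [0.6458, -0.1165, 0.0752]
ee_rot: [-0.002, 1.0, -0.0, 0.004]
ft_force: [1.2, -0.0, 0.4]
width: 0.0425
gripper_force: 0.0
```

```bash
python3 -m creep '[[-0.201,-0.167,0,0,0,0,0],[-0.201,-0.167,0,0,0,0,0],[-0.201,-0.167,0,0,0,0,0],[-0.201,-0.167,0,0,0,0,0],[0,0,-0.2,0,0,0,0],[0,0,-0.12,0,0,0,0],[0,0,-0.02,0,0,0,0],[0,0,0,0,0,0,0],[0,0,-0.017,0,0,0,0],[0,0,0,0,0,0,0]]'; python3 - <<'E'
from h import *
p,d=snap('top','t5'); cv2.imwrite('pics/r5.png',cv2.resize(plates(p,d)[:,:,::-1],(800,520)))
E
```

```text
time_s: 18.05
ee_pos: [0.4836, -0.2504, 0.0031]
ee_rot: [-0.001, 1.0, -0.0, 0.002]
ft_force: [-5.8, 2.1, 26.2]
width: 0.0427
gripper_force: 13.1
```

View pics/r5.png

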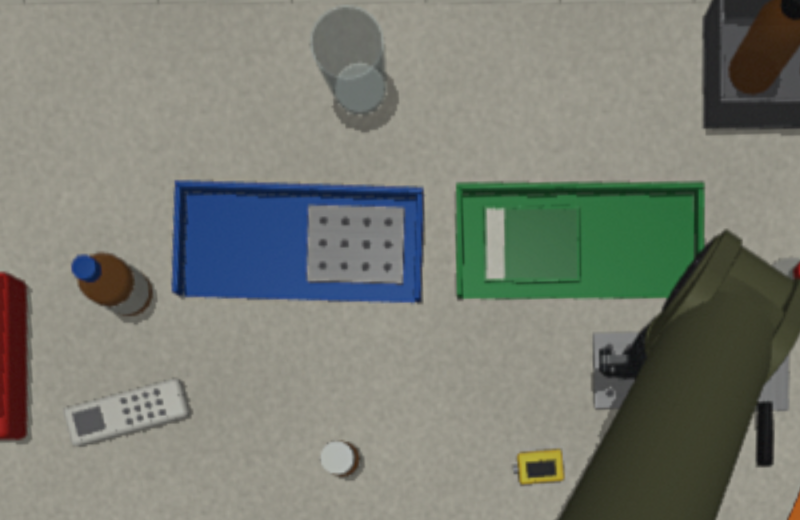

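Glass lies square inside the green tray (u 485–580, v 207–283). Now I slide the last alu plate left towards the blue tray.

```bash
python3 -m creep '[[0,0.03,0.008,0,0,0,0],[0.01,0.07,0,0,0,0,0],[0.01,0.1,0,0,0,0,0],[0.01,0.12,0,0,0,0,0],[0.01,0.12,0,0,0,0,0],[0.01,0.12,0,0,0,0,0],[0.01,0.12,0,0,0,0,0],[0,0.12,0,0,0,0,0],[0,0.12,0,0,0,0,0],[0,0.12,0,0,0,0,0],[0,0.1,0,0,0,0,0],[0,0.08,0,0,0,0,0]]'; python3 -m creep '[[0,0.08,0,0,0,0,0],[0,0.08,0,0,0,0,0]]'
```

```text
time_s: 19.6
ee_pos: [0.4968, -0.0056, 0.0032]
ee_rot: [-0.002, 1.0, -0.0, 0.003]
ft_force: [-1.3, -4.1, 12.4]
width: 0.0427
gripper_force: 6.0
time_s: 19.85
ee_pos: [0.4968, 0.026, 0.0032]
ee_rot: [-0.001, 1.0, -0.0, 0.003]
ft_force: [0.2, -3.6, 11.9]
width: 0.0428
gripper_force: 6.1
```

```bash
python3 -m creep '[[0,0.1,0,0,0,0,0],[0,0.11,0,0,0,0,0],[0,0.11,0,0,0,0,0],[0,0.11,0,0,0,0,0],[0,0.11,0,0,0,0,0],[0,0.11,0,0,0,0,0],[0,0.11,0,0,0,0,0],[0,0.11,0,0,0,0,0],[0,0.09,0,0,0,0,0],[0,0.06,0,0,0,0,0],[0,0.03,0,0,0,0,0]]'; python3 - <<'E'
from h import *
p,d=snap('top','t6'); cv2.imwrite('pics/r6.png',cv2.resize(plates(p,d)[:,:,::-1],(800,520)))
E
```

```text
time_s: 21.22
ee_pos: [0.4965, 0.237, 0.0032]
ee_rot: [-0.002, 1.0, 0.0, 0.002]
ft_force: [-0.4, -3.3, 12.8]
width: 0.0424
gripper_force: 6.6
```

View pics/r6.png

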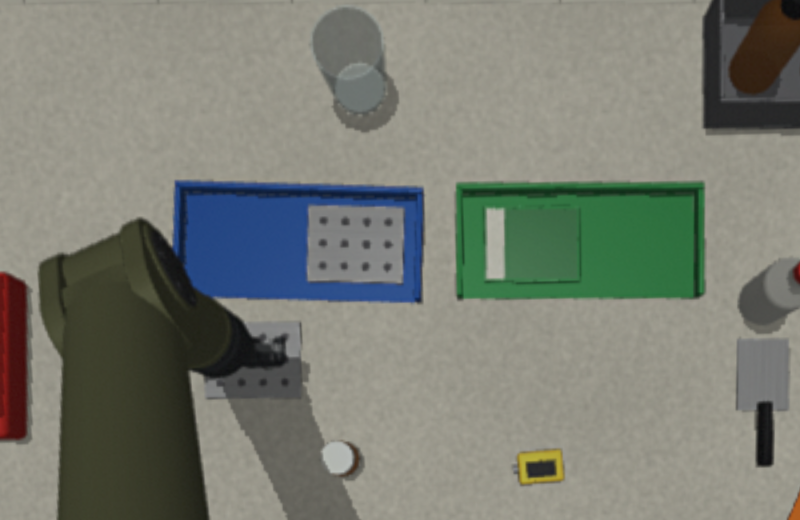

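The last plate is square at u 205–301, v 321–398. Before going in, I check how far the arm is above the reagent bottle.

```bash
python3 - <<'E'
from h import *
d=np.load('pics/t6.npy');d0=np.load('pics/top0.npy')
P=np.array([back('top',(u,v),d) for v in range(100,330,2) for u in range(60,240,2) if d[v,u]>0 and d0[v,u]-d[v,u]>.03])
for lo,hi in((.0,.1),(.1,.15),(.15,.2),(.2,.3),(.3,.9)):
    q=P[(P[:,2]>lo)&(P[:,2]<hi)]
    if len(q):print(lo,len(q),q.min(0).round(3),q.max(0).round(3))
for uv in((104,149),(113,153)): print(back('top',uv,d0).round(3))
E
```

```text
Traceback (most recent call last):
  File "h.py", line 6, in back
    c=viewer.camera_params(n);R=np.array(c['R']);t=np.array(c['t'])
ValueError: time passes only in moves, steps and waits
```

```bash
python3 - <<'E'
from h import *
c=viewer.camera_params('top');viewer=None
import h
class V: camera_params=staticmethod(lambda n:c)
h.viewer=V
d=np.load('pics/t6.npy');d0=np.load('pics/top0.npy')
P=np.array([back('top',(u,v),d) for v in range(100,330,2) for u in range(60,240,2) if d[v,u]>0 and d0[v,u]-d[v,u]>.03])
for lo,hi in((.0,.1),(.1,.15),(.15,.2),(.2,.3),(.3,.9)):
    q=P[(P[:,2]>lo)&(P[:,2]<hi)]
    if len(q):print(lo,len(q),q.min(0).round(3),q.max(0).round(3))
for uv in((104,149),(113,153)): print(back('top',uv,d0).round(3))
E
```

```text
0.0 22 [0.48  0.183 0.051] [0.509 0.216 0.097]
0.1 52 [0.461 0.17  0.102] [0.513 0.226 0.15 ]
0.15 64 [0.459 0.2   0.151] [0.523 0.249 0.2  ]
0.2 119 [0.459 0.199 0.2  ] [0.528 0.24  0.289]
0.3 3417 [0.261 0.083 0.335] [0.548 0.286 0.638]
[0.583 0.384 0.121]
[0.58  0.373 0.097]
```

The arm stays above 0.3 m and within y < 0.29, clear of the reagent bottle at y ≈ 0.38. I slide the plate in.

```bash
python3 -m creep '[[0.03,0.005,0,0,0,0,0],[0.06,0.01,0,0,0,0,0],[0.08,0.01,0,0,0,0,0],[0.08,0.01,0,0,0,0,0],[0.08,0.01,0,0,0,0,0],[0.08,0.01,0,0,0,0,0],[0.08,0,0,0,0,0,0],[0.08,0,0,0,0,0,0],[0.07,0,0,0,0,0,0],[0.05,0,0,0,0,0,0],[0.025,0,0,0,0,0,0],[0.01,0,0,0,0,0,0]]'; python3 -m creep '[[0,0,0.15,0,0,0,0],[0,0,0.25,0,0,0,0],[0,0,0.3,0,0,0,0],[-0.2,-0.2,0,0,0,0,0],[-0.2,-0.2,0,0,0,0,0],[-0.2,-0.2,0,0,0,0,0],[-0.2,-0.2,0,0,0,0,0],[-0.1,-0.25,0,0,0,0,0],[0,-0.25,0,0,0,0,0],[0,-0.25,0,0,0,0,0],[0,0,0,0,0,0,0],[0,0,0,0,0,0,0]]'; python3 - <<'E'
from h import *
p,d=snap('top','t7'); cv2.imwrite('pics/r7.png',cv2.resize(plates(p,d)[:,:,::-1],(800,520)))
E
```

```text
time_s: 22.78
ee_pos: [0.6402, 0.2485, 0.0033]
ee_rot: [-0.002, 1.0, 0.001, 0.001]
ft_force: [-3.1, -0.3, 12.2]
width: 0.0425
gripper_force: 6.0
time_s: 24.28
ee_pos: [0.4589, -0.0616, 0.1408]
ee_rot: [-0.002, 1.0, 0.0, -0.0]
ft_force: [-0.2, 1.0, 0.1]
width: 0.0426
gripper_force: 0.0
```

View pics/r7.png

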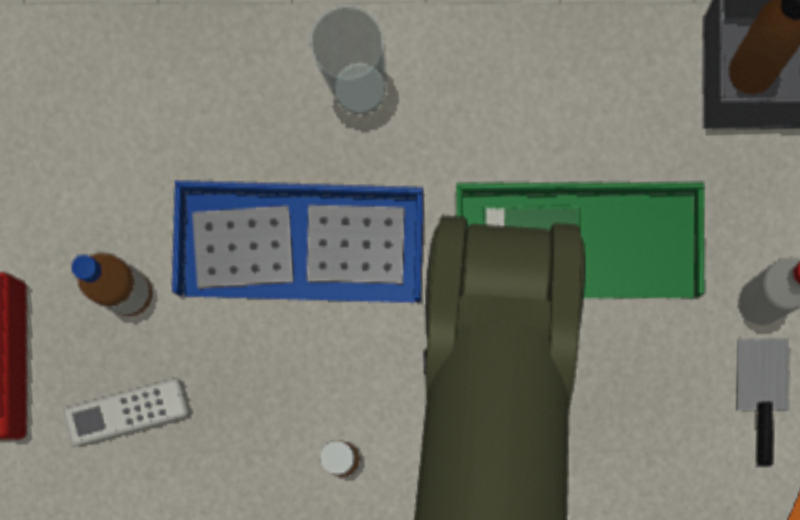

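All three plates lie flat and separate inside their trays: the alu plates at u 193–292 and 307–404 in blue, the glass in green. The mouth edge is at v≈297 and the nearest plate edge at v≈288. The other objects in view haven't moved, except that the arm now hides the timer, which none of the slides came near.

```bash
python3 -c "
from cell import job_done; print(job_done())"
```

```text
the job is handed in; nothing more can be done
None
```

The job is handed in at about 24 s: the glass plate is in the green tray, both aluminium plates are side by side in the blue tray, all flat and wholly inside, and nothing else was moved.

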